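Seat the sharpening stone in its holder and close the keeper

ROBOT

A 6-joint arm with a two-finger parallel gripper is mounted at the origin on a cart in front of the work surface, level with it; the furniture and walls round the work are solid. World frame = base frame: x ahead of the robot, y to its left, z up, the work surface at z = 0. Lengths are in m, angles in rad, forces in N, time in s.
With the tool pointing down it reaches from about 0.3 to 0.775 m from the base axis. Payload 14.6 kg.
Tool frame: the origin (TCP) lies at the very end of the fingers, on their centre line; the grasp point (between the pads) lies 19 mm behind it; z points along the fingers, x is the direction in which the jaws open and shut, and the axes are right-handed (so a half turn about z gives the same grasp; the last joint's range is limited). The gripper opens to 94 mm and grips with 3 to 60 N. Pads are 16 mm wide; open, the fingers measure 119 mm over their backs; the gripper's body (75 mm by 177 mm) begins 78 mm behind the grasp point.
Start: joints at [1.064, 0.3, 1.521, -0, 1.321, -0.067], TCP at [0.234, 0.498, 0.205] pointing down, gripper open.
Joint ranges: [-3.03, 3.03], [-0.79, 2.21], [0.23, 2.52], [-1.04, 4.18], [0, 3.07], [-2.55, 2.55]. Speed limits (rad/s): [2.22, 2.22, 2.57, 3.14, 3.14, 3.14].

INTERFACE

Orientations are given as [roll, pitch, yaw] about the fixed x, y, z axes, in that order (R = Rz(yaw) Ry(pitch) Rx(roll)).
In Python, from station import ctrl gives the robot as it stands.
- The arm moves only by the shell command python3 -m inch 'ROWS' [FORCE]. ROWS is JSON, one flat list of numbers, 7 for each row, row after row: the shift along the tool's x, y, z in cm, then the turn, a rotation vector about the tool's x, y, z in rad, then the opening, from 0 (shut) to 1 (fully open). In form: [tx, ty, tz, wx, wy, wz, claw, tx, ty, tz, wx, wy, wz, claw, ...]. A call has 1 to 20 rows; each row shifts and turns the commanded pose from where the row before left it, along the tool's axes as they then stand; what a row does not reach is not made up. A row lasts 1/8 s, in which the tool goes at most 62.5 mm and 10.7 degrees, less where a joint would pass 70% of its speed; a pose out of reach is approached as far as the arm can. A call is refused whole if a number of a shift passes 6.25 or a number of a turn 0.188, either way. A call with a gripper value outside its range is refused whole. The fingers move at their own pace and stop on an object; FORCE is the grip in N (left out, the last holds). Time passes only in rows, so rows that do not move let the fingers close. It gives the time, the measured TCP pose, the force and the opening at its end, in the units of the state.
- ctrl.get_obs(): the state, without advancing time (a new reading comes with each control period).
- ctrl.camera(name): name is "scene" or "top" or "wrist"; returns (picture, depth): 420x560x3 uint8, red, green, blue; 420x560 float32, m along the optical axis (not along the pixel's ray), 0 where there is no reading.
- ctrl.camera_params(name): a dict with "vertical_fov" (degrees; the focal length in pixels is half the picture's height over the tangent of half this angle, whatever the lens; pixels are square), "cx", "cy" (the principal point, pixels), "camera_from_world" (4x4, takes a point from world to camera coordinates); the wrist camera has in their place "mount" (4x4, takes a point from camera to tool coordinates, whose origin is the TCP and whose axes are the tool frame's). Camera axes: x right, y down, z forward; pixel columns grow to the right and rows downward; lengths in m; the calibration is good to about 2 mm. The wrist camera is an equidistant fisheye: a pixel r from the principal point sees the ray r / f radians off the axis. A picture is of the moment at which its call begins: read the wrist's pose just before it. camera_params takes no time and is no camera call.
- ctrl.hand_in(): hands the job in, once; it reports no verdict.
Trained networks look in the newest picture that a camera, given by its name, has taken for a name from the list of things; names that differ only in an ending like _2 or _b are one class to them, and where a whole thing is asked for, a point or a joint stands for the part that bears it (a point fixed in the world has none). Each returns a list of dicts, best first, with "score" (0 to 1); they miss things now and then, are a little off and sometimes report something else, mostly with a low value. They report only what shows in the picture. A call takes as long as a camera call.
- ctrl.spot_in(camera, label): "bbox" ([centre column, centre row, width, height] in pixels, round what is visible of it).
- ctrl.place_of(camera, label): "centre" ([column, row] in pixels: a listed point, or the origin of a listed thing).
The state is a dict: "time_s": time; "qpos": joint angles; "joint_vel": joint speeds; "tau": joint torques, N m; "ee_pos": TCP position; "eef_rot": TCP orientation; "force": force on the tool from outside, world axes, zero at the start; "moment": the same for the moment, N m; "grip_width": finger opening in m.
Only numpy, scipy, OpenCV 4.12 (cv2) and the standard library are available. Lean on these libraries where they do the work, as an engineer would, in place of code of your own. Each camera call takes 0.05 s, during which the arm holds its last target. There are 200 camera calls.

TASK

Put the sharpening stone in its holder, lying flat, and push it fully home so that its long side is flush against the long fence and its end is flush against the end stop. Only then swing the steel keeper shut until its tip rests against its catch, and leave the other things on the worktop where they are.

Things in the scene. Friction and masses are not known exactly. Their poses are not given: they have to be found in the camera images.
- stone: Loose grey sharpening stone, a bar 50 (x) x 150 (y) x 28 (z) mm of two grey layers, about 0.4 kg, lying flat on the worktop. Origin at the centre of its underside, z up, y along its length. Either end may face the end stop.
- holder: Fixed wooden holder for the stone, a board 130 (x) x 250 (y) mm on rubber feet, its top 20 mm above the worktop. Origin at the centre of its underside on the worktop, z up, y along its length. The long fence stands along its +x side, the end stop at its -y end, the keeper at its +y end; the -x side (nearest the robot) is open.
- fence (a point): Middle of the long fence's stop face, at the board's top: holder x +50, y -25, z +20 mm. The face looks to the holder's -x. The fence is a wooden strip 14 mm thick, 18 mm high above the board, from y -112 to +62.
- end_stop (a point): Middle of the end stop's face, at the board's top: holder x +13, y -97, z +20 mm. The face looks to the holder's +y. The end stop is a wooden strip 14 mm thick, 18 mm high above the board, from x -24 to +50.
- catch (a point): The keeper's catch: a steel plate 14 mm long (x), 5 mm thick, 17 mm high above the board. This point is at its foot, in the middle of the face that looks to the holder's +y, at holder x -30, y +89, z +20 mm; the tip of the closed keeper rests there.
- stone_seat (a point): Point on top of the holder's board where the centre of the stone's underside lies when the stone is fully home: x +25, y -22, z +20 mm in the holder's frame; axes parallel to the holder's.
- keeper (a joint): Angle of the steel keeper about its upright hinge pin: 0 = closed (arm across the board towards the holder's -x, tip at the catch), about 1.57 = open (arm pointing along the holder's +y); it turns counter-clockwise from above to close, can open to 1.9 and stays where it is left.
- keeper_hinge (a point): On the keeper's hinge pin, at holder x +57, y +96, z +30 mm; the keeper's arm is a steel bar 94 mm long, 12 x 12 mm (24 to 36 mm above the worktop). A side nose 40 mm long, set 32 mm from the pin, reaches to 3 mm from the end of a fully home stone when the keeper is closed.
- keeper_knob (a point): On the axis of the keeper's upright wooden knob (14 mm diameter, top 62 mm above the worktop, graspable between 37 and 62 mm), 81 mm from the hinge pin; this point is 49 mm above the worktop.
- garlic: Bystander: a garlic bulb, 50 mm; origin at its underside.
- matchbox: Bystander: a box of long matches, 65x110x22 mm, lying flat; origin at its underside.
- honey_jar: Bystander: a jar with a screw lid, 65 mm diameter, 100 mm high; origin at its underside.
- mug: Bystander: a two-tone mug, 82x118x100 mm; origin at its underside.
- salt_cellar: Bystander: a round wooden salt cellar, 91 mm diameter, 55 mm high; origin at its underside.

How it is judged:
On the way, in this order (a step that is already met when the one before it is completed fails the run):
1. the stone is fully home against the fence and the end stop while the keeper is still open (more than 0.6 rad) (x of stone in the frame of stone_seat between -0.0025 and 0.0025 m and y of stone in the frame of stone_seat between -0.0025 and 0.0025 m and z of stone in the frame of stone_seat between -0.003 and 0.003 m and angle between the y axis of stone and the y axis of holder, either way round below 0.03 rad and angle between stone's own z axis and vertical below 0.04 rad and value of joint keeper above 0.6 rad), for 0.2 s.
2. the keeper is closed at its catch (value of joint keeper below 0.06 rad), for 0.2 s.
At the end, for the whole second after the job is handed in: The stone lies flat on the holder's board and at rest, within 2.5 mm of touching the fence and the end stop and parallel to the fence within 0.03 rad, and the keeper is closed to within 0.06 rad of its catch (x of stone in the frame of stone_seat between -0.0025 and 0.0025 m and y of stone in the frame of stone_seat between -0.0025 and 0.0025 m and z of stone in the frame of stone_seat between -0.003 and 0.003 m and angle between the y axis of stone and the y axis of holder, either way round below 0.03 rad and angle between stone's own z axis and vertical below 0.04 rad and value of joint keeper below 0.06 rad and linear speed of stone below 0.01 m/s).
It fails at once if a bystander (garlic, matchbox, jar, mug, salt cellar) is shifted by more than 30 mm (distance of any of garlic, matchbox, honey_jar, mug, salt_cellar from where it was at the start of the episode above 0.03 m).
It also fails if it takes over 61 s, if anything falls off the work surface, if the arm or the gripper's body presses on something with over 40 N, if the wrist force passes 120 N, or if a joint passes its speed limit or range.

## Working session

There is one attempt and no reset: what is moved stays moved. The work goes in short steps, Python scripts to look and compute and a shell command to move; the robot and the scene stay as the last step left them, time stands still between calls to the robot, and variables do not carry over. Pictures are saved under pics/ and viewed, about 8 in all and at most 12, crops included, and the job is handed in when it is done.

```bash
ls; mkdir -p pics; cat > h.py <<'E'
import numpy as np, cv2
from station import ctrl
from scipy.spatial.transform import Rotation as R
def K(cam):
    p=ctrl.camera_params(cam); return p, 210/np.tan(np.radians(p["vertical_fov"])/2)
def cloud(cam,depth):
    """world xyz for every pixel (scene/top)"""
    p,f=K(cam); v,u=np.mgrid[0:420,0:560]
    c=np.stack([(u-p["cx"])/f*depth,(v-p["cy"])/f*depth,depth],-1)
    M=np.linalg.inv(np.array(p["camera_from_world"])); return c@M[:3,:3].T+M[:3,3]
def at_z(cam,px,z):
    p,f=K(cam); M=np.linalg.inv(np.array(p["camera_from_world"]))
    d=M[:3,:3]@np.array([(px[0]-p["cx"])/f,(px[1]-p["cy"])/f,1]); o=M[:3,3]
    return o+d*(z-o[2])/d[2]
def save(n,im): cv2.imwrite("pics/"+n,cv2.cvtColor(im,cv2.COLOR_RGB2BGR))
E
python3 - <<'E'
from h import *
for c in ["top","scene"]:
    im,d=ctrl.camera(c); save(c+"0.png",im); np.savez(c+"0.npz",im=im,d=d)
    for l in ["stone","holder","fence","end_stop","catch","keeper_hinge","keeper_knob","garlic","matchbox","honey_jar","mug","salt_cellar"]:
        r=ctrl.place_of(c,l)
        zs={"fence":.02,"end_stop":.02,"catch":.02,"keeper_hinge":.03,"keeper_knob":.049}.get(l,0)
        for q in r[:2]: print(c,l,round(q["score"],2),np.round(q["centre"],1),np.round(at_z(c,q["centre"],zs),3))
    print(ctrl.camera_params(c))
print(ctrl.get_obs())
E
```

```text
pics
top stone 0.83 [195.9 221.9] [0.478 0.294 0.   ]
top stone 0.43 [258.  177.1] [0.646 0.072 0.   ]
top holder 0.93 [316.5 228. ] [ 0.464 -0.143  0.   ]
top fence 0.56 [321.9 210.7] [ 0.525 -0.16   0.02 ]
top fence 0.4 [198.2 220.9] [0.481 0.282 0.02 ]
top catch 0.57 [296.3 236.2] [ 0.432 -0.07   0.02 ]
top catch 0.44 [323.3 216.3] [ 0.505 -0.165  0.02 ]
top keeper_hinge 0.53 [290.8 209.1] [ 0.528 -0.049  0.03 ]
top keeper_knob 0.62 [267.  211.7] [0.515 0.035 0.049]
top garlic 0.63 [260.3 249.4] [0.383 0.058 0.   ]
top garlic 0.63 [295.4 234.2] [ 0.44  -0.067  0.   ]
top matchbox 0.78 [256.8 178.8] [0.64  0.077 0.   ]
top honey_jar 0.67 [339.2 170.5] [ 0.675 -0.224  0.   ]
top honey_jar 0.32 [145.  254.6] [0.357 0.474 0.   ]
top mug 0.89 [418.4 236.7] [ 0.439 -0.509  0.   ]
top salt_cellar 0.57 [145.3 254.6] [0.357 0.473 0.   ]
top salt_cellar 0.55 [341.7 216.6] [ 0.507 -0.234  0.   ]
{'vertical_fov': 53.23787142031685, 'cx': 275.9601948473006, 'cy': 215.10003003829337, 'camera_from_world': array([[ 0.01888305, -0.99972879, -0.01362976, -0.00555529],
       [-0.99627484, -0.017667
[... 907 characters left out ...]
        1.00000000e+00]])}
{'time_s': 1.3, 'qpos': array([ 1.06436773e+00,  2.99895902e-01,  1.52097318e+00, -1.36820140e-05,
        1.32071660e+00, -6.65966994e-02]), 'joint_vel': array([ 1.07590464e-03,  8.48580881e-05, -1.25448127e-04,  2.10632151e-05,
        6.44872294e-05,  1.17317228e-03]), 'tau': array([-3.35184177e-05, -5.31668508e+01, -3.52918589e+01,  7.08207954e-02,
        2.13211449e-02, -5.35330389e-05]), 'ee_pos': array([0.23418577, 0.49764799, 0.20545919]), 'eef_rot': array([ 3.14157896e+00, -6.07330625e-06,  1.13096781e+00]), 'force': array([-1.05162324,  0.20097948,  0.09336582]), 'moment': array([ 0.00557537,  0.0242625 , -0.00825012]), 'grip_width': 0.09404035645156567}
```

```bash
python3 - <<'E'
from h import *
z=np.load("top0.npz"); im,d=z["im"],z["d"]
save("top_crop.png",cv2.resize(im[140:290,120:440],None,fx=2.5,fy=2.5,interpolation=cv2.INTER_CUBIC))
P=cloud("top",d)
# stone: z 22-34 mm near the detection
for name,c,r,lo,hi in [("stone",(.478,.294),.13,.022,.04),("holder board",(.464,-.143),.17,.014,.024),("fence/stop",(.464,-.143),.17,.0325,.046)]:
    m=(np.hypot(P[...,0]-c[0],P[...,1]-c[1])<r)&(P[...,2]>lo)&(P[...,2]<hi)&(d>0)
    q=P[m]; rc=cv2.minAreaRect(q[:,:2].astype(np.float32)*1000); print(name,m.sum(),np.round(rc[0],1),np.round(rc[1],1),rc[2],"z",np.median(q[:,2]))
E
```

```text
stone 591 [489.9 312.1] [214.2  69.6] 68.37591552734375 z 0.028481783521524973
holder board 1839 [ 487.1 -141.2] [163.5 250.1] 4.8246965408325195 z 0.020146959086951854
fence/stop 379 [ 486.  -116.6] [100.4 268.9] 6.777193069458008 z 0.03780498609662075
```

View pics/top_crop.png

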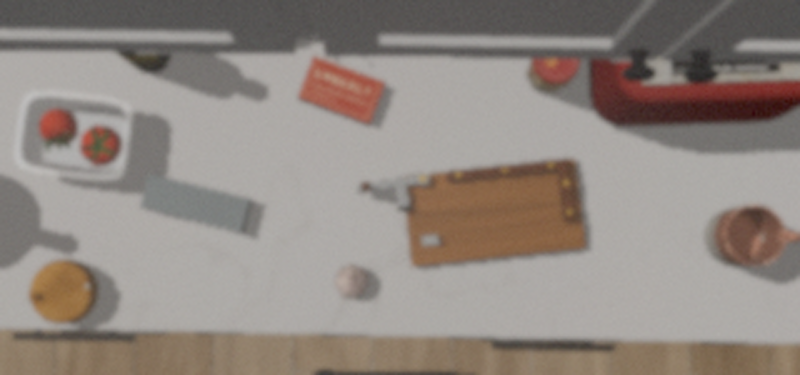

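View pics/scene0.png

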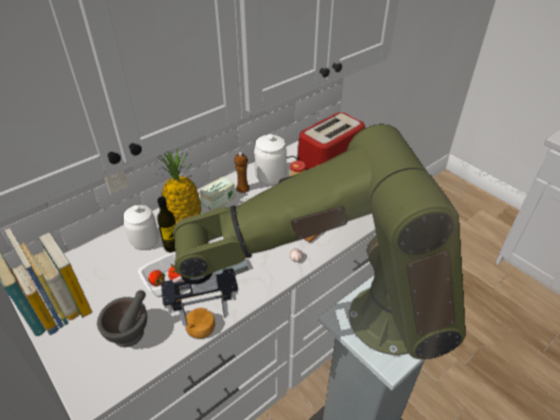

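Stone at crop (200,205), holder at (500,212) with fence on the far side, open keeper knob at (365,187) and garlic at (352,280). The scene camera is mostly blocked by the arm. Next I go above the stone for a wrist look.

```bash
python3 -m inch '[-1,3.85,0,0,0,0,1,-1,3.85,0,0,0,0,1,-1,3.85,0,0,0,0,1,-1,3.85,0,0,0,0,1,-1,3.85,0,0,0,0,1,-1,3.85,0,0,0,0,1,-1,3.85,0,0,0,0,1,-1,3.85,0,0,0,0,1,0,0,0,0,0,0.172,1,0,0,0,0,0,0.172,1,0,0,0,0,0,0.172,1,0,0,0,0,0,0.172,1,0,0,0,0,0,0.172,1,0,0,0,0,0,0.172,1,0,0,0,0,0,0.172,1,0,0,0,0,0,0.172,1,0,0,0,0,0,0,1]'
cat >> h.py <<'E'
def tool():
    o=ctrl.get_obs(); T=np.eye(4); T[:3,:3]=R.from_euler("xyz",o["eef_rot"]).as_matrix(); T[:3,3]=o["ee_pos"]; return T,o
def wrist():
    T,o=tool(); im,d=ctrl.camera("wrist"); p,f=K("wrist")
    v,u=np.mgrid[0:420,0:560]; a,b=u-p["cx"],v-p["cy"]; r=np.hypot(a,b)+1e-9; th=r/f
    t=np.tan(np.minimum(th,1.45)); c=np.stack([a/r*t*d,b/r*t*d,d],-1)
    M=T@np.array(p["mount"]); P=c@M[:3,:3].T+M[:3,3]; P[(d<=0)|(th>1.4)]=np.nan
    return im,d,P,T
def ortho(im,P,c,half,z=(-.01,.12),mm=1.0):
    """height map + colour, plan view: image up=+x, left=+y, mm per px"""
    n=int(2*half*1000/mm); H=np.full((n,n),np.nan); I=np.zeros((n,n,3),np.uint8)
    ok=np.isfinite(P[...,2])&(P[...,2]>z[0])&(P[...,2]<z[1]); q=P[ok]; k=im[ok]; s=np.argsort(q[:,2]); q,k=q[s],k[s]
    i=((c[0]+half-q[:,0])*1000/mm).astype(int); j=((c[1]+half-q[:,1])*1000/mm).astype(int)
    g=(i>=0)&(i<n)&(j>=0)&(j<n); H[i[g],j[g]]=q[g,2]; I[i[g],j[g]]=k[g]; return I,H
def rect(P,c,r,lo,hi):
    m=(np.hypot(P[...,0]-c[0],P[...,1]-c[1])<r)&(P[...,2]>lo)&(P[...,2]<hi); q=P[m]
    rc=cv2.minAreaRect(q[:,:2].astype(np.float32)*1000); return m,q,rc
E
python3 - <<'E'
from h import *
im,d,P,T=wrist(); print(K("wrist")); print(np.round(T,3)); save("w1.png",im); np.savez("w1.npz",im=im,d=d,P=P)
m,q,rc=rect(P,(.478,.294),.12,.022,.036); print(m.sum(),rc,np.median(q[:,2]),q[:,:2].mean(0))
print(ctrl.spot_in("wrist","stone")[:1])
E
```

```text
time_s: 3.42
ee_pos: [0.4788, 0.2941, 0.2054]
eef_rot: [-3.142, 0.0, -0.244]
force: [-0.1, -0.0, 0.8]
grip_width: 0.0942
({'vertical_fov': 65.70646984690485, 'cx': 278.2359275734937, 'cy': 204.67198910266222, 'mount': array([[ 9.99999688e-01, -5.15750896e-04, -5.98210863e-04,
        -5.01807654e-04],
       [ 6.48524166e-04,  9.68468451e-01,  2.49135383e-01,
        -7.23200328e-02],
       [ 4.50856551e-04, -2.49135693e-01,  9.68468483e-01,
        -1.79201931e-01],
       [ 0.00000000e+00,  0.00000000e+00,  0.00000000e+00,
         1.00000000e+00]])}, np.float64(325.19226210127806))
[[ 0.97  -0.242 -0.     0.479]
 [-0.242 -0.97   0.     0.294]
 [-0.    -0.    -1.     0.205]
 [ 0.     0.     0.     1.   ]]
5652 ((488.4617919921875, 307.51580810546875), (206.8358154296875, 69.74676513671875), 68.43208312988281) 0.027914156289981035 [0.48039428 0.28697535]
[{'bbox': [280.1, 193.6, 49.9, 128.5], 'score': 0.74}]
```

View pics/w1.png

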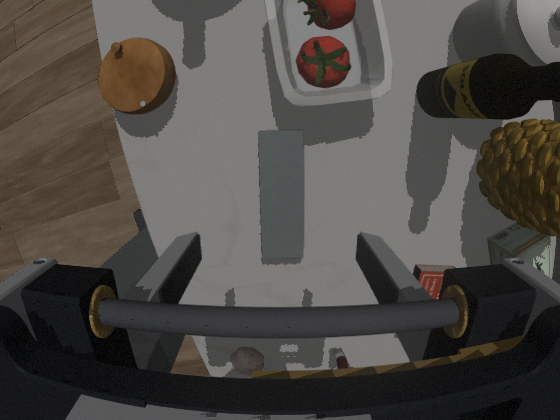

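The wrist picture shows the stone at columns 259–304, rows 130–262, almost aligned with the tool y. The tray lies just beyond its far end.

```bash
python3 - <<'E'
from h import *
P=np.load("w1.npz")["P"]; T,_=tool()
m=np.zeros((420,560),bool); m[118:268,248:316]=1
m&=(P[...,2]>.022)&(P[...,2]<.034)
n,lab,st,_=cv2.connectedComponentsWithStats(m.astype(np.uint8)); k=1+st[1:,4].argmax(); q=P[lab==k]
rc=cv2.minAreaRect(q[:,:2].astype(np.float32)*1000); print(st[k],rc,np.median(q[:,2]))
c=np.append(np.array(rc[0])/1000,0); e=T[:3,:3].T@(c-T[:3,3]); print("stone centre in tool cm",e*100)
E
```

```text
[ 258  131   47  128 5607] ((479.3743896484375, 282.48626708984375), (149.88137817382812, 50.49022674560547), 76.93006896972656) 0.02791372216849758
stone centre in tool cm [ 0.33370463  1.11721331 20.54580483]
```

```bash
python3 -m inch '[0.33,1.12,0,0,0,-0.016,1,0,0,4.5,0,0,0,1,0,0,4.5,0,0,0,1,0,0,4.5,0,0,0,1,0,0,3.5,0,0,0,1,0,0,2.3,0,0,0,1,0,0,0,0,0,0,1,0,0,0,0,0,0,0,0,0,0,0,0,0,0,0,0,0,0,0,0,0,0,0,0,0,0,0,0,0,0,0,0,0,0,0]' 30
```

```text
time_s: 5.03
ee_pos: [0.4794, 0.2825, 0.0126]
eef_rot: [-3.141, -0.0, -0.229]
force: [-0.1, -0.1, 1.7]
grip_width: 0.0497
```

```bash
python3 -m inch '[0,0,-2.5,0,0,0,0,0,0,-4.3,0,0,0,0,0,0,-4.3,0,0,0,0,0,0,-4.3,0,0,0,0,0,0,-4.3,0,0,0,0,0,0,-4.3,0,0,0,0,-0.31,3.97,0,0,0,0,0,-0.31,3.97,0,0,0,0,0,-0.31,3.97,0,0,0,0,0,-0.31,3.97,0,0,0,0,0,-0.31,3.97,0,0,0,0,0,-0.31,3.97,0,0,0,0,0,-0.31,3.97,0,0,0,0,0,-0.31,3.97,0,0,0,0,0,-0.31,3.97,0,0,0,0,0,-0.31,3.97,0,0,0,0,0,0,0,0,0,0,-0.11,0,0,0,0,0,0,-0.11,0,0,0,0,0,0,-0.11,0,0,0,0,0,0,0,0]'
python3 - <<'E'
from h import *
im,d,P,T=wrist(); np.savez("w2.npz",im=im,d=d,P=P,T=T); save("w2.png",im); print(np.round(T[:3,3],4))
for l,z in [("holder",0),("fence",.02),("end_stop",.02),("catch",.02),("keeper_hinge",.03),("keeper_knob",.049)]:
    for q in ctrl.place_of("wrist",l)[:2]:
        u,v=np.round(q["centre"]).astype(int); print(l,round(q["score"],2),u,v,P[v,u].round(3))
E
```

```text
time_s: 7.52
ee_pos: [0.3587, -0.0971, 0.2521]
eef_rot: [-3.141, 0.001, 0.1]
force: [0.3, 0.2, -5.0]
grip_width: 0.0495
[ 0.3587 -0.0971  0.2521]
holder 0.96 354 218 [ 0.464 -0.138  0.02 ]
fence 0.64 390 238 [ 0.522 -0.162  0.021]
end_stop 0.96 367 284 [ 0.393 -0.084  0.318]
keeper_hinge 0.68 406 151 [ 0.514 -0.039  0.041]
keeper_knob 0.8 409 89 [0.5   0.036 0.062]
```

View pics/w2.png

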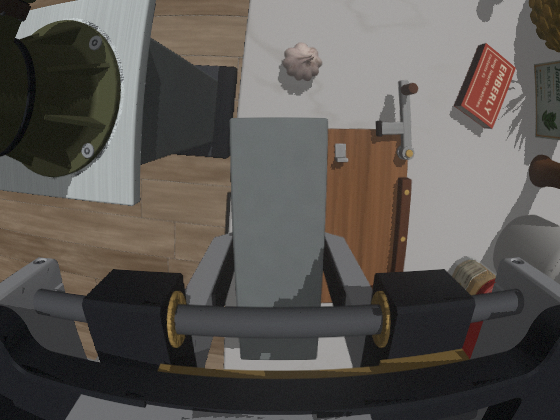

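The stone is held (columns 232–327), the fence runs down columns 400–410, rows 178–270. The hinge is at (407,152), knob at (409,88), catch at (341,152). I'll fit the holder from depth.

```bash
cat > fit.py <<'E'
from h import *
import sys
def line(a):
    vx,vy,x0,y0=cv2.fitLine(a.astype(np.float32)*1000,cv2.DIST_HUBER,0,.01,.01).ravel(); return vx,vy,x0,y0
def fitholder(P,guess):
    """refine (x,y,yaw) of holder by maximising agreement of board/fence regions (heights)"""
    from scipy.optimize import minimize
    q=P[np.isfinite(P[...,2])&(np.hypot(P[...,0]-guess[0],P[...,1]-guess[1])<.2)&(P[...,2]<.05)&(P[...,2]>-.01)]
    def sd(xy,x0,x1,y0,y1): # inside-ness, soft
        s=lambda t:1/(1+np.exp(-t/.0008)); x,y=xy.T
        return s(x-x0)*s(x1-x)*s(y-y0)*s(y1-y)
    def model(p):
        c,s=np.cos(p[2]),np.sin(p[2]); r=(q[:,:2]-p[:2])@np.array([[c,-s],[s,c]])
        b=sd(r,-.065,.065,-.125,.125); f=np.maximum(sd(r,.05,.064,-.112,.062),sd(r,-.024,.05,-.111,-.097))
        return .02*b+.018*f,r
    def cost(p): h,_=model(p); return np.minimum(np.abs(h-q[:,2]),.012).mean()
    best=min((minimize(cost,np.array(guess)+[a,b,t],method="Nelder-Mead",options=dict(initial_simplex=np.array(guess)+[a,b,t]+np.array([[0,0,0],[.004,0,0],[0,.004,0],[0,0,.03]]),xatol=1e-5,fatol=1e-8)) for a in(0,.006) for b in (0,-.006) for t in (-.03,.03)),key=lambda r:r.fun)
    return best.x,best.fun
E
python3 - <<'E'
from fit import *
z=np.load("w2.npz"); P=z["P"].copy()
P[270:]=np.nan; P[:,:330]=np.nan
print(fitholder(P,(.464,-.14,.1)))
m=np.zeros((420,560),bool); m[165:268,392:416]=1; m&=(P[...,2]>.033)&(P[...,2]<.041)
print(m.sum(),cv2.minAreaRect(P[m][:,:2].astype(np.float32)*1000),np.median(P[m][:,2]))
# knob top
m=(P[...,2]>.056)&(P[...,2]<.066)&(np.hypot(P[...,0]-.51,P[...,1]-.035)<.03); print("knob",m.sum(),P[m].mean(0),cv2.minEnclosingCircle(P[m][:,:2].astype(np.float32)*1000))
t=np.load("top0.npz"); print(fitholder(cloud("top",t["d"]),(.464,-.14,.1)))
# stone in hand, tool frame
P=z["P"]; T=z["T"]; q=(P-T[:3,3])@T[:3,:3]; m=np.zeros((420,560),bool); m[110:230,225:335]=1
m&=(np.abs(q[...,2])<.03); s=q[m]*1000; print("stone top in tool: ",cv2.minAreaRect(s[:,:2].astype(np.float32)))
A=np.c_[s[:,:2],np.ones(len(s))]; print("plane",np.linalg.lstsq(A,s[:,2],rcond=None)[0])
E
```

```text
(array([ 0.47441859, -0.14334431,  0.12135534]), np.float64(0.0014266682708662833))
909 ((530.21435546875, -137.21881103515625), (15.57257080078125, 125.24068450927734), 6.934479236602783) 0.037728068129422254
knob 103 [0.5037868  0.03829597 0.06108201] ((504.4443664550781, 38.68201446533203), 6.896806716918945)
(array([ 0.47446875, -0.14211865,  0.12376128]), np.float64(0.002921514037350416))
stone top in tool:  ((-0.5263767242431641, -45.91744613647461), (50.4840202331543, 59.17767333984375), 0.0194068755954504)
plane [ 9.21531526e-04 -3.93012432e-04 -1.53613719e+01]
```

```bash
python3 -m inch '[2.33,1.47,0,0,0,0,0,2.33,1.47,0,0,0,0,0,2.33,1.47,0,0,0,0,0,2.33,1.47,0,0,0,0,0,2.33,1.47,0,0,0,-0.022,0,0,0,4.5,0,0,0,0,0,0,4.5,0,0,0,0,0,0,4.5,0,0,0,0,0,0,4.5,0,0,0,0,0,0,2,0,0,0,0,0,0,0,0,0,0,0,0,0,0,0,0,0,0]'; python3 -c "
from h import *
o=ctrl.get_obs(); print(o['ee_pos'],o['eef_rot'],o['grip_width'])"
```

```text
time_s: 9.38
ee_pos: [0.4829, -0.1588, 0.0535]
eef_rot: [3.141, -0.001, 0.123]
force: [-0.0, 0.0, -4.1]
grip_width: 0.05
[ 0.48287586 -0.15875289  0.05346742] [ 3.14089269e+00 -1.21853414e-03  1.22782585e-01] 0.050017638302966835
```

```bash
python3 -m inch '[-0.15,0,1,0,0,0,0,0,0,0.7,0,0,0,0,0,0,0.3,0,0,0,0,0,0,0,0,0,0,0,0,0,0,0,0,0,0.6,0,0,0,0,0,0,0.6,0,0,0,0,0,0,0.6,0,0,-2.5,0,0,0,0.6,0,0,-4,0,0,0,0.6,0,0,-4,0,0,0,0.6,0,0,0,0,0,0,0.6]'
cat >> fit.py <<'E'
def fitstone(P,h,guess=(0,0)):
    c,s=np.cos(h[2]),np.sin(h[2]); xy=(P[...,:2]-np.array(h[:2]))@np.array([[c,-s],[s,c]])
    m=(P[...,2]>.042)&(P[...,2]<.054)&(xy[...,0]>-.06)&(xy[...,0]<.07)&(xy[...,1]>-.13)&(xy[...,1]<.085)
    n,lab,st,_=cv2.connectedComponentsWithStats(m.astype(np.uint8)); k=1+st[1:,4].argmax(); q=xy[lab==k]*1000
    rc=cv2.minAreaRect(q.astype(np.float32)); return rc,np.median(P[lab==k][:,2]),lab==k
E
python3 - <<'E'
from fit import *
im,d,P,T=wrist(); np.savez("w3.npz",im=im,d=d,P=P,T=T); save("w3.png",im); print(T[:3,3])
h,c=fitholder(P,(.4744,-.143,.122)); print(h,c)
rc,z,m=fitstone(P,h); print(rc,z,m.sum())
E
```

```text
time_s: 10.75
ee_pos: [0.4821, -0.1592, 0.1402]
eef_rot: [3.139, -0.005, 0.123]
force: [0.2, 0.4, -1.0]
grip_width: 0.0562
[ 0.4820547  -0.15918548  0.14021133]
[ 0.47414404 -0.14282538  0.12440832] 0.0023255754537835653
((4.1483612060546875, -16.154083251953125), (50.616058349609375, 150.9097442626953), 0.02812984772026539) 0.04791287266498248 9452
```

View pics/w3.png

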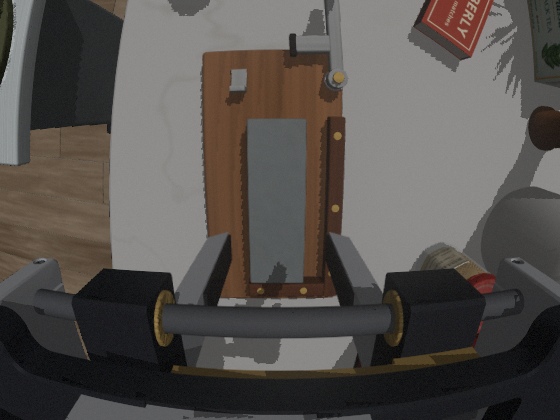

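Stone lies flat on the board (columns 248–306, rows 118–283), parallel, about 21 mm short of the fence and 6 mm short of the end stop. I'll turn 90° and push with both fingers.

```bash
python3 -m inch '[0,0,0,0,0,0.1745,1,0,0,0,0,0,0.1745,1,0,0,0,0,0,0.1745,1,0,0,0,0,0,0.1745,1,0,0,0,0,0,0.1745,1,0,0,0,0,0,0.1745,1,0,0,0,0,0,0.1745,1,0,0,0,0,0,0.1745,1,0,0,0,0,0,0.1745,1,0,2.4,0,0,0,0,1,0,2.4,0,0,0,0,1,0,0,3.5,0,0,0,1,0,0,3.5,0,0,0,1,0,0,3.8,0,0,0,1,0,0,0,0,0,0,1]'
cat >> h.py <<'E'
def hpos(h=(.4743,-.1429,.1235)):
    o=ctrl.get_obs(); c,s=np.cos(h[2]),np.sin(h[2]); d=o["ee_pos"][:2]-np.array(h[:2])
    F=o["force"]; print("holder mm",np.round(1000*np.array([c*d[0]+s*d[1],-s*d[0]+c*d[1],o["ee_pos"][2]]),1),"yaw-h",round(o["eef_rot"][2]-h[2],4),"F holder",np.round([c*F[0]+s*F[1],-s*F[0]+c*F[1],F[2]],1),"t",o["time_s"])
E
python3 -c "from h import *; hpos()"
```

```text
time_s: 12.68
ee_pos: [0.4312, -0.1637, 0.0267]
eef_rot: [3.136, 0.003, -1.448]
force: [0.2, -0.2, -0.1]
grip_width: 0.0942
holder mm [-45.3 -15.3  26.7] yaw-h -1.5711 F holder [ 0.2 -0.2 -0.1] t 12.675
```

```bash
python3 -m inch '[0,-0.7,-0.2,0,0,0,1,0,-0.5,0,0,0,0,1,0,-0.5,0,0,0,0,1,0,-0.4,0,0,0,0,1,0,-0.4,0,0,0,0,1,0,-0.4,0,0,0,0,1,0,-0.3,0,0,0,0,1]'; python3 -c "from h import *; hpos()"; python3 -m inch '[0,-0.15,0,0,0,0,1,0,-0.15,0,0,0,0,1,0,-0.1,0,0,0,0,1,0,0,0,0,0,0,1]'; python3 -c "from h import *; hpos()"
```

```text
time_s: 13.55
ee_pos: [0.4651, -0.1606, 0.0314]
eef_rot: [3.141, 0.0, -1.447]
force: [-4.2, -0.5, 3.5]
grip_width: 0.0942
holder mm [-11.3 -16.5  31.4] yaw-h -1.571 F holder [-4.2  0.   3.5] t 13.55
time_s: 14.05
ee_pos: [0.4675, -0.1603, 0.0314]
eef_rot: [3.138, 0.001, -1.447]
force: [-15.6, -3.3, 12.5]
grip_width: 0.0939
holder mm [ -8.9 -16.5  31.4] yaw-h -1.5706 F holder [-15.9  -1.3  12.5] t 14.05
```

```bash
python3 -m inch '[0,0.5,0,0,0,0,1,0,1,0,0,0,0,1,0,0,-3.5,0,0,0,0,0,0,-3.5,0,0,0,0,-3.4,-1.6,0,0,0,0,0,-3.4,-1.6,0,0,0,0,0,-3.35,-1.7,0,0,0,0,0,0,0,0,0,0,0,0,0,0,0,0,0,0,0]'; python3 -c "
from fit import *
hpos(); im,d,P,T=wrist(); save('w4.png',im); rc,z,m=fitstone(P,(.4743,-.1429,.1235)); print(rc,z,m.sum())"
```

```text
time_s: 15.18
ee_pos: [0.4898, -0.0556, 0.1013]
eef_rot: [-3.142, -0.0, -1.447]
force: [0.6, 0.1, 0.8]
grip_width: 0.0274
holder mm [ 26.2  84.7 101.3] yaw-h -1.5708 F holder [0.6 0.  0.8] t 15.175
((25.44783592224121, -15.803298950195312), (50.08729553222656, 150.12535095214844), 0.029131853953003883) 0.04791423896478719 10002
```

```bash
python3 -m inch '[0,0.1,3.5,0,0,0,0,0,0,3.5,0,0,0,0,0,0,0,0,0,0,0]'; python3 -c "from h import *; hpos()"; python3 -m inch '[0.4,0,0,0,0,0,0,0.4,0,0,0,0,0,0,0.4,0,0,0,0,0,0,0.3,0,0,0,0,0,0,0.2,0,0,0,0,0,0,0,0,0,0,0,0,0]'; python3 -c "from h import *; hpos()"
```

```text
time_s: 15.6
ee_pos: [0.4876, -0.056, 0.0299]
eef_rot: [3.138, 0.001, -1.449]
force: [-0.4, -0.1, 0.5]
grip_width: 0.0002
holder mm [24.  84.6 29.9] yaw-h -1.5722 F holder [-0.4 -0.1  0.5] t 15.6
time_s: 16.35
ee_pos: [0.4913, -0.0723, 0.0315]
eef_rot: [-3.141, -0.0, -1.447]
force: [-0.0, 0.9, 0.5]
grip_width: 0.0005
holder mm [25.6 67.9 31.5] yaw-h -1.571 F holder [0.1 0.9 0.5] t 16.35
```

```bash
python3 -m inch '[0.15,0,0,0,0,0,0,0.15,0,0,0,0,0,0,0,0,0,0,0,0,0]'; python3 -c "from h import *; hpos()"; python3 -m inch '[0.1,0,0,0,0,0,0,0.1,0,0,0,0,0,0,0,0,0,0,0,0,0]'; python3 -c "from h import *; hpos()"
```

```text
time_s: 16.73
ee_pos: [0.4916, -0.0753, 0.0314]
eef_rot: [3.142, -0.0, -1.448]
force: [0.4, 1.9, 2.5]
grip_width: 0.0004
holder mm [25.5 64.9 31.4] yaw-h -1.571 F holder [0.7 1.9 2.5] t 16.725
time_s: 17.1
ee_pos: [0.4917, -0.0757, 0.0315]
eef_rot: [3.141, 0.002, -1.447]
force: [-1.3, 16.5, 6.4]
grip_width: 0.0001
holder mm [25.5 64.5 31.5] yaw-h -1.571 F holder [ 0.7 16.5  6.4] t 17.1
```

```bash
python3 -m inch '[-0.5,0,0,0,0,0,0,-1,0,0,0,0,0,0,0,0,-5,0,0,-0.181,0,0,0,-5,0,0,-0.181,0,0,0,-5,0,0,-0.181,0.5,0,0,0,0,0,-0.181,0.5,0,0,0,0,0,-0.181,0.5,0,0,0,0,0,-0.181,0.5,0,0,0,0,0,-0.181,0.5,0,0,0,0,0,-0.181,0.5,0,0,0,0,0,-0.181,0.5,0,0,0,0,0,-0.181,0.5,0,0,0,0,0,-0.181,0.5,0,0,0,0,0,-0.181,0.5,0,0,0,0,0,-0.184,0.5,0,0,0,0,0,0,0.5]'; python3 - <<'E'
from fit import *
hpos(); im,d,P,T=wrist(); save('w5.png',im); np.savez("w5.npz",im=im,d=d,P=P,T=T)
h,c=fitholder(P,(.4743,-.1429,.1235)); print(h,c)
rc,z,m=fitstone(P,(.4743,-.1429,.1235)); print(rc,z,m.sum()); print(fitstone(P,h)[0])
m=(P[...,2]>.056)&(P[...,2]<.066)&(np.hypot(P[...,0]-.504,P[...,1]-.0385)<.025); k=P[m]; c=cv2.minEnclosingCircle(k[:,:2].astype(np.float32)*1000); print("knob",m.sum(),k.mean(0),c)
print("knob in tool cm",100*T[:3,:3].T@(np.array([*c[0],40])/1000-T[:3,3]))
E
```

```text
time_s: 19.1
ee_pos: [0.4899, -0.0622, 0.1813]
eef_rot: [-3.142, 0.0, 0.907]
force: [0.3, -0.2, 0.1]
grip_width: 0.0472
holder mm [ 25.4  78.2 181.3] yaw-h 0.7839 F holder [ 0.3 -0.2  0.1] t 19.1
[ 0.47399319 -0.14324487  0.12420266] 0.0017476177919975207
((24.182279586791992, -6.431560516357422), (120.198974609375, 50.4015007019043), 89.28326416015625) 0.047854618608553834 2912
((24.524921417236328, -6.1443328857421875), (120.19898223876953, 50.4015007019043), 89.24299621582031)
knob 159 [0.50431317 0.03824415 0.0613957 ] ((504.6466064453125, 38.303768157958984), 6.972349643707275)
knob in tool cm [ 8.82915666 -5.02551504 14.12857735]
```

View pics/w5.png

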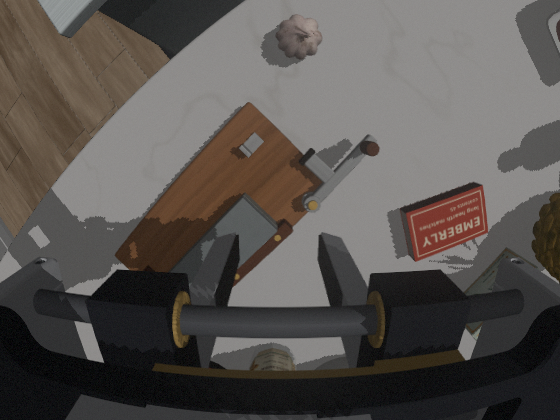

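Keeper, knob (370,148) and garlic are undisturbed. The stone looks home but the fingers hide part of it, so I'll take one clear depth check before closing.

```bash
python3 -m inch '[-1.6,4,0,0,0,0,0.5,-1.6,4,0,0,0,0,0.5,-1.6,4,0,0,0,0,0.5,0,0,0,0,0,0,0.5]'; python3 - <<'E'
from fit import *
hpos(); im,d,P,T=wrist(); save('w6.png',im); np.savez("w6.npz",im=im,d=d,P=P,T=T)
for h in [(.4743,-.1429,.1235),fitholder(P,(.4743,-.1429,.1235))[0]]:
    rc,z,m=fitstone(P,h); print(np.round(h,4),rc,z,m.sum())
print("knob in tool cm",100*T[:3,:3].T@(np.array([504.6,38.3,40])/1000-T[:3,3]))
save('w6c.png',cv2.resize(im[60:300,100:460],None,fx=2,fy=2))
E
```

```text
time_s: 19.65
ee_pos: [0.5554, -0.1758, 0.1805]
eef_rot: [-3.141, 0.001, 0.902]
force: [0.2, 0.1, -0.4]
grip_width: 0.0471
holder mm [ 76.4 -42.7 180.5] yaw-h 0.7785 F holder [ 0.2  0.1 -0.4] t 19.65
[ 0.4743 -0.1429  0.1235] ((24.694665908813477, -22.343124389648438), (50.948516845703125, 150.0334930419922), 0.1862582415342331) 0.04793625002840568 7762
[ 0.4743 -0.1435  0.1245] ((24.77060890197754, -21.7764892578125), (50.94852066040039, 150.03347778320312), 0.12809380888938904) 0.04793625002840568 7762
knob in tool cm [ 13.65745499 -17.25145461  14.05472785]
```

View pics/w6c.png

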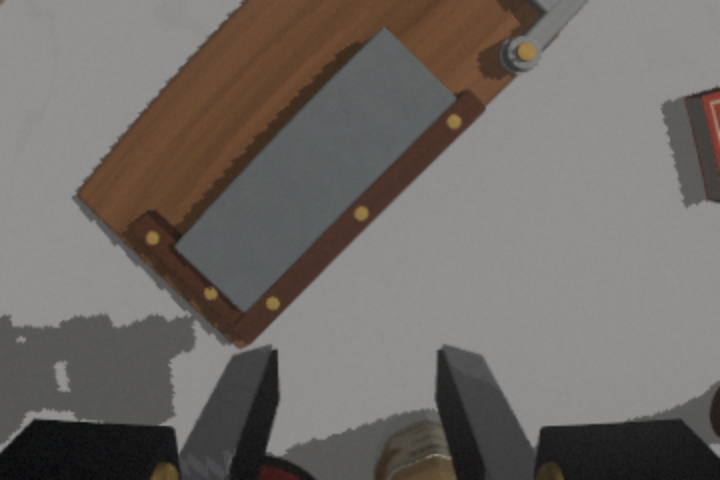

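The stone is flush on both fence and end stop (measured 24.7, −22.1 mm against 25, −22; 0.2°). Now to the knob.

```bash
python3 -m inch '[2.73,-3.45,0,0,0,0,0.5,2.73,-3.45,0,0,0,0,0.5,2.73,-3.45,0,0,0,0,0.5,2.73,-3.45,0,0,0,0,0.5,2.73,-3.45,0,0,0,0,0.5,0,0,3,0,0,0,0.5,0,0,3,0,0,0,0.5,0,0,0,0,0,0,0.5]'; python3 - <<'E'
from h import *
T,o=tool(); hpos(); print("knob in tool cm",100*T[:3,:3].T@(np.array([504.6,38.3,41])/1000-T[:3,3]))
E
```

```text
time_s: 20.7
ee_pos: [0.5016, 0.0404, 0.1203]
eef_rot: [-3.139, 0.002, 0.907]
force: [0.1, 0.7, -0.1]
grip_width: 0.0472
holder mm [ 49.6 178.6 120.3] yaw-h 0.7839 F holder [ 0.1  0.7 -0.1] t 20.7
knob in tool cm [0.03440957 0.39176048 7.92644394]
```

```bash
python3 -m inch '[0,0.35,3,0,0,0,0.5,0,0,3,0,0,0,0.5,0,0,1.8,0,0,0,0.5,0,0,0,0,0,0,0,0,0,0,0,0,0,0,0,0,0,0,0,0,0,0,0,0,0,0,0,0]' 10; python3 - <<'E'
from h import *
hpos()
# arc about the pin in the tool frame, per row, from current angle to -0.03
o=ctrl.get_obs();h=(.4743,-.1431,.124);c,s=np.cos(h[2]),np.sin(h[2]);d=o["ee_pos"][:2]-np.array(h[:2]);p=np.array([c*d[0]+s*d[1],-s*d[0]+c*d[1]])*1000-[57,96]
r=np.hypot(*p);a0=np.arctan2(-p[0],p[1]);print("radius",r,"angle from +y",a0,"joint",np.pi/2-a0)
A=np.linspace(a0,np.pi/2+.02,17);X=81*np.c_[-np.sin(A),np.cos(A)];D=np.diff(X,axis=0)/10
y=o["eef_rot"][2]-h[2];print(np.round(D@np.array([[np.cos(y),np.sin(y)],[np.sin(y),-np.cos(y)]]).T,2).tolist())
E
```

```text
time_s: 21.58
ee_pos: [0.5061, 0.0377, 0.0442]
eef_rot: [3.141, -0.001, 0.908]
force: [-0.6, 0.2, 4.6]
grip_width: 0.0135
holder mm [ 53.8 175.3  44.2] yaw-h 0.7848 F holder [-0.5  0.2  4.6] t 21.575
radius 79.50736678789863 angle from +y 0.03834559805419011 joint 1.5324507287407065
[[-0.6, -0.5], [-0.65, -0.44], [-0.69, -0.38], [-0.72, -0.31], [-0.75, -0.24], [-0.77, -0.17], [-0.78, -0.09], [-0.79, -0.01], [-0.78, 0.06], [-0.77, 0.14], [-0.76, 0.21], [-0.73, 0.28], [-0.7, 0.35], [-0.66, 0.42], [-0.62, 0.48], [-0.57, 0.54]]
```

```bash
python3 -m inch '[-0.6,-0.5,0,0,0,0,0,-0.65,-0.44,0,0,0,0,0,-0.69,-0.38,0,0,0,0,0,-0.72,-0.31,0,0,0,0,0,-0.75,-0.24,0,0,0,0,0,-0.77,-0.17,0,0,0,0,0,-0.78,-0.09,0,0,0,0,0,-0.79,-0.01,0,0,0,0,0]'; python3 -c "from h import *; hpos()"
```

```text
time_s: 22.58
ee_pos: [0.4534, 0.0051, 0.0437]
eef_rot: [3.141, -0.0, 0.909]
force: [1.4, 1.0, 4.3]
grip_width: 0.0136
holder mm [ -2.6 149.4  43.7] yaw-h 0.7851 F holder [1.5 0.8 4.3] t 22.575
```

```bash
python3 -m inch '[-0.78,0.06,0,0,0,0,0,-0.77,0.14,0,0,0,0,0,-0.76,0.21,0,0,0,0,0,-0.73,0.28,0,0,0,0,0,-0.7,0.35,0,0,0,0,0,-0.66,0.42,0,0,0,0,0,-0.62,0.48,0,0,0,0,0,-0.3,0.27,0,0,0,0,0,0,0,0,0,0,0,0]'; python3 -c "from h import *; hpos()"
```

```text
time_s: 23.7
ee_pos: [0.4382, -0.0504, 0.0434]
eef_rot: [-3.141, 0.0, 0.908]
force: [-0.6, 0.5, 4.5]
grip_width: 0.0135
holder mm [-24.5  96.3  43.4] yaw-h 0.7846 F holder [-0.6  0.6  4.5] t 23.7
```

```bash
python3 -m inch '[-0.1,0.1,0,0,0,0,0,-0.1,0.1,0,0,0,0,0,0,0,0,0,0,0,0]'; python3 -c "from h import *; hpos()"
```

```text
time_s: 24.08
ee_pos: [0.4384, -0.0512, 0.0433]
eef_rot: [-3.139, -0.002, 0.908]
force: [1.8, 18.3, 4.5]
grip_width: 0.0137
holder mm [-24.3  95.4  43.3] yaw-h 0.7849 F holder [ 4.1 18.   4.5] t 24.075
```

```bash
python3 -m inch '[0,0,0,0,0,0,0.4,0,0,0,0,0,0,0.4,0,0,0,0,0,0,0.4,0,0,-3,0,0,0,0.4,0,0,-4,0,0,0,0.4,2,2,-4,0,0,0,0.4,2,3,-2,0,0,0,0.4,0,3,0,0,0,0,0.4,0,0,0,0,0,0,0.4]'; python3 - <<'E'
from fit import *
hpos(); im,d,P,T=wrist(); save('w7.png',im)
h=fitholder(P,(.4743,-.1431,.124))[0]; rc,z,m=fitstone(P,h); print(h,rc,z)
m=(P[...,2]>.056)&(P[...,2]<.066)&(np.hypot(P[...,0]-.438,P[...,1]+.051)<.03); k=np.array(cv2.minEnclosingCircle(P[m][:,:2].astype(np.float32)*1000)[0]); 
for hh in (h,(.4743,-.1431,.124)):
    c,s=np.cos(hh[2]),np.sin(hh[2]); e=np.array([[c,s],[-s,c]])@(k-1000*np.array(hh[:2])); print("knob holder",e,"joint",np.arctan2(e[1]-96,57-e[0]))
E
```

```text
time_s: 25.2
ee_pos: [0.5269, -0.0714, 0.1729]
eef_rot: [-3.141, 0.0, 0.908]
force: [0.0, 0.6, -0.5]
grip_width: 0.0376
holder mm [ 61.   64.5 172.9] yaw-h 0.784 F holder [ 0.1  0.6 -0.5] t 25.2
[ 0.47375637 -0.14326903  0.12082024] ((25.292573928833008, -21.258941650390625), (50.53377151489258, 149.85557556152344), 0.09886284917593002) 0.04790773459647024
knob holder [-23.47589289  95.88327782] joint -0.001450398290573068
knob holder [-23.73124617  95.85694763] joint -0.0017719560055439074
```

View pics/w7.png

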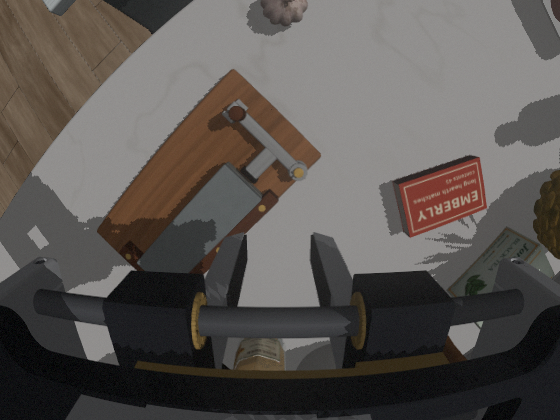

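The keeper is closed with its tip at the catch (knob at (236,113)), its nose faces the stone's end, and the bystanders in view haven't moved. Handing in.

```bash
python3 -c "from station import ctrl; print(ctrl.hand_in())"
```

```text
the job is handed in; nothing more can be done
None
```

The stone is home in its holder, the keeper is shut against its catch, and the job is handed in at about 25 s of the 61 s allowed. No verdict came back.

- **Placing the stone:** I gripped it across its width and set it flat on the board. I pushed it against the fence with both fingers and then against the end stop with closed fingers, feeling about 16 N of contact each time.
- **Stone before closing the keeper:** It measured (24.7, −22.1) mm in the holder's frame against a target of (25, −22), and 0.2° from parallel with the fence. The keeper was still open at about 1.5 rad.
- **Keeper:** I held the knob and swung it shut until it met the catch at 18 N, then released it. Afterwards the joint measured about −0.002 rad.
- **Stone at the end:** It measured (25.3, −21.3) mm, lying flat and 0.1° from parallel.

**Checks that disagreed:** Individual camera fits varied by up to about 1 mm. One partly blocked view showed the stone turned 0.7°, which a clear view did not confirm. All of these are within tolerance.

**Bystanders:** I never touched the bystanders. The garlic and matchbox looked unmoved in the last picture. I did not re-measure any bystander's position, and the mug and salt cellar were outside that last view.

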